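# Set the vent gap of a media canister's screw cap

## Task

Lift the square canister with the side handle off the lab jack and set it down gently, upright, in the square locating tray beside it. Then screw its cap down clockwise until it bottoms out, and back it off a quarter turn so that the canister can vent. Finish while still gripping the cap at that setting (do not let go of it), with the canister still seated in the tray and the other things on the bench left where they are.

Things in the scene. Friction and masses are not known exactly. Their poses are not given: they have to be found in the camera images.
- canister: white square canister, 72 x 72 mm and 104 tall without its cap, about 0.45 kg, loose, with a D-shaped handle on its -x face and a screw cap on top. Origin: centre of its underside; z up. It starts on the lab jack, with the handle roughly towards the robot
- handle (a point): centre of the top end of the handle's upright bar, 75 mm from the canister's axis (x = -75, y = 0) and 98 mm above its underside; axes as the canister's. The bar is 16 mm thick along x, 13 mm wide along y and reaches 66 mm down; level arms join its top and foot to the body; 31 mm are free between bar and body. Pinch it across y from above
- cap: blue round ribbed screw cap on the canister's axis, 50 mm across, 26 mm tall. Origin: centre of its underside, 108 mm above the canister's underside when bottomed out (top then at 134 mm; 4 mm are free between its skirt and the canister's top); z up. A white pointer bar on its top lies along its -x axis and points at the handle when the cap is bottomed out
- thread (a joint): angle of the cap on the canister, rad: 0 = bottomed out (hard stop); it grows as the cap is unscrewed (anticlockwise seen from above), so screwing down is clockwise. Starts between 1.9 and 3.0. Pitch 4 mm a turn, so the cap sinks 0.64 mm per rad. Turns with about 0.03 N m of friction and stays where it is left; the cap cannot come off (stop at 4.7)
- jack: the lab jack: fixed steel stand, 130 x 130 mm, 60 mm high to its top plate. Origin: centre of its underside on the bench. It and the tray may stand either way round, left or right
- tray: fixed square steel locating tray, 94 x 94 mm outside, 82 x 82 mm inside, so the canister has 5 mm of play on each side and cannot spin in it; floor 5 mm thick, rim 17 mm high. Origin: centre of its underside on the bench; x and y along its sides. The canister's handle clears the rim, and may look to any of the four sides
- tray_floor (a point): centre of the tray's inner floor, where the canister's underside centre goes
- bottle_a: bystander, loose: a reagent bottle, 72 mm across, 130 tall; origin at the centre of its underside
- bottle_b: bystander, loose: a reagent bottle, 86 mm across, 155 tall; origin at the centre of its underside
- beaker: bystander, loose: a beaker, 62 mm across, 75 tall; origin at the centre of its underside
- dishes: bystander, loose: a stack of three dishes, 88 mm across, 36 tall; origin at the centre of its underside
- wash_bottle: bystander, loose: a wash bottle, 64 mm across, 180 tall with its spout; origin at the centre of its underside
- tip_box: bystander, loose: a pipette tip box, 122 x 87 x 68 mm; origin at the centre of its underside
- weight: bystander, loose: a steel balance weight with a knob, 38 mm across, 52 tall; origin at the centre of its underside
Mind the look-alikes: they are no part of the job. Of the things that look like the tray, the smallest one is meant.

How it is judged (in metres and radians):
On the way, in this order (a step that is already met when the one before it is completed fails the run):
1. the canister stands seated in the tray, at rest (horizontal distance between canister and tray_floor below 0.01 m and z of canister in the frame of tray_floor below 0.004 m and angle between canister's own z axis and vertical below 0.06 rad and linear speed of canister below 0.02 m/s), for 0.2 s.
2. the cap is screwed down until it bottoms out, with the canister seated in the tray (horizontal distance between canister and tray_floor below 0.01 m and z of canister in the frame of tray_floor below 0.004 m and angle between canister's own z axis and vertical below 0.06 rad and value of joint thread below 0.08 rad), for 0.1 s.
At the end, for the whole second after the job is handed in: The canister stands in the tray (centre within 10 mm of the tray's, underside within 4 mm of its floor, upright within 0.06 rad, resting on it), the cap is backed off 1.25 to 1.89 rad from its bottom stop (a quarter turn is 1.57), is still, and the fingers still grip it with more than 3 N (horizontal distance between canister and tray_floor below 0.01 m and z of canister in the frame of tray_floor below 0.004 m and angle between canister's own z axis and vertical below 0.06 rad and value of joint thread between 1.25 and 1.89 rad and contact force between the fingers and cap above 3 N and angular speed of cap below 0.1 rad/s and contact force between canister and tray above 0.5 N); the arm keeps its last pose, push and grip.
It fails at once if a bystander is knocked or shifted by more than 30 mm (distance of any of bottle_a, bottle_b, beaker, dishes, wash_bottle, tip_box, weight from where it was at the start of the episode above 0.03 m).
It fails at once if the canister is tipped by more than 0.6 rad (angle between canister's own z axis and vertical above 0.6 rad).
It fails at once if the canister is dropped or slammed down (moving faster than 0.5 m/s within 50 mm of the bench, over the tray) (linear speed of canister above 0.5 m/s and height (world z) of canister below 0.05 m and horizontal distance between canister and tray_floor below 0.05 m).
It also fails if it takes over 67 s, if anything falls off the work surface, if the arm or the gripper's body presses on something with over 40 N, if the wrist force passes 120 N, or if a joint passes its speed limit or range.

## Robot

A 6-joint arm with a two-finger parallel gripper is mounted at the origin on the work surface. World frame = base frame: x ahead of the robot, y to its left, z up, the work surface at z = 0. Lengths are in mm, angles in rad, forces in N, time in s.
With the tool pointing down it reaches from about 275 to 750 mm from the base axis. Payload 10.2 kg.
Tool frame: the origin (TCP) lies at the centre of the arm's flange, where the gripper is bolted on; the fingertips stand ctrl.tip_reach ahead of it and the grasp point (between the pads) lies 155 mm ahead of it (ctrl.tip_reach is the distance from the TCP to the fingertips, in mm); z points along the fingers, y is the direction in which the jaws open and shut (so a half turn about z gives the same grasp; the last joint's range is limited). The gripper opens to 85 mm and grips with 20 to 120 N. Pads are 22 mm wide; open, the fingers measure 114 mm over their backs; the gripper's body (76 mm by 85 mm) begins 54 mm behind the grasp point. The pads swing forward as they close: fully open they stand 13 mm farther back than shut.
Start: joints at [-1.38, 0.313, 1.498, -0, 1.331, -0.223], TCP at [211.087, -480.703, 404.694] pointing down, gripper open.
Joint ranges: [-2.94, 2.94], [-0.97, 2.17], [0.19, 2.56], [-1.23, 4.37], [0.02, 3.11], [-2.88, 2.88]. Speed limits (rad/s): [2.39, 2.39, 3.01, 3.14, 3.14, 3.14].

## Interface

Orientations are given as a unit quaternion [w, x, y, z].
In Python, from rig import ctrl, viewer gives the robot as it stands.
- The arm moves only by the tool drive_tool, never from a script. Its argument "rows" is a list that holds one entry, the list of rows, each a list of 6 numbers: the shift along the world's x, y, z normalised to -1 to 1, where 1 is 0.1 m, then the turn, a rotation vector about the world's x, y, z normalised to -1 to 1, where 1 is 90 degrees. A call has 1 to 10 rows; each row is the pose to reach, as a shift and turn from the pose measured when the call began; what a row does not reach only later rows make up. A row lasts 1/8 s, in which the tool goes at most 62.5 mm and 10.7 degrees, less where a joint would pass 70% of its speed; a pose out of reach is approached as far as the arm can. A call with a number of a shift or a turn outside -1 to 1 is refused whole. A call with a gripper value outside its range is refused whole. "fingers" is the opening, from -1 (shut) to 1 (fully open), set as the call begins (left out, the last holds). The fingers move at their own pace and stop on an object; "force" is the grip in N (left out, the last holds). Time passes only in rows, so rows that repeat a pose let the fingers close. It gives the time, the measured TCP pose, the force and the opening at its end, in the units of the state.
- ctrl.sense(): the state, without advancing time (a new reading comes with each control period).
- viewer.capture(name): name is "scene" or "top" or "wrist"; returns the picture (400x640x3 uint8, red, green, blue); there is no depth.
- viewer.calibration(name): a dict with "mtx" (3x3 intrinsics, pixels), "extrinsics" (4x4, takes a point from camera to world coordinates). Camera axes: x right, y up, looking along -z (the intrinsics and any distortion apply to the point x, -y, -z); pixel columns grow to the right and rows downward; lengths in mm; the calibration is good to about 2 mm. A picture is of the moment at which its call begins: read the wrist's pose just before it. calibration takes no time and is no camera call; for the wrist camera it gives the pose at the moment of the call.
- ctrl.finish_job(): hands the job in, once; it reports no verdict.
The state is a dict: "time_s": time; "joints": joint angles; "dq": joint speeds; "tau": joint torques, N m; "eef_pos": TCP position; "ee_rot": TCP orientation; "force": force on the tool from outside, world axes, zero at the start; "wrist_torque": the same for the moment, N m; "grip_width": opening from 0.0 (shut) to 1.0 (fully open).
Only numpy, scipy, OpenCV 4.12 (cv2) and the standard library are available. Lean on these libraries where they do the work, as an engineer would, in place of code of your own. Each camera call takes 0.05 s, during which the arm holds its last target.

## Working session

There is one attempt and no reset: what is moved stays moved. The work goes in short steps, Python scripts to look and compute and a tool call to move; the robot and the scene stay as the last step left them, time stands still between calls to the robot, and variables do not carry over. Pictures are saved under pics/ and viewed, and the job is handed in when it is done.

Besides the shell and the picture viewer there is one more tool, called after "Emit:" in YAML: its name, and indented under it one key for each argument. drive_tool: Moves the arm, as the interface text tells. Scaled input: -1 to 1 covers 0.1 m each way for a shift and 90 degrees each way for a turn. Its arguments: {"type":"object","properties":{"rows":{"type":"array","items":{"type":"array","items":{"type":"array","items":{"type":"number"}}}},"fingers":{"type":"number"},"force":{"type":"number"}},"required":["rows"]}

```bash
mkdir -p pics; ls
python3 - <<'E'
from rig import ctrl, viewer
import cv2,numpy as np
print(ctrl.sense(), ctrl.tip_reach)
for n in ["scene","top","wrist"]:
    im=viewer.capture(n); cv2.imwrite(f"pics/{n}0.png",im[:,:,::-1])
    c=viewer.calibration(n); print(n,{k:np.round(v,3).tolist() if not isinstance(v,str) else v for k,v in c.items()})
E
```

```text
pics
{'time_s': 0.0, 'joints': array([-1.38041906e+00,  3.13467746e-01,  1.49845077e+00, -1.37022110e-06,
        1.33098938e+00, -2.23384129e-01]), 'dq': array([-1.06873790e-03, -1.25434236e-04,  1.06361852e-04,  4.91371410e-05,
        2.03436761e-03,  1.63807130e-04]), 'tau': array([-6.39146856e-04, -4.12266827e+01, -2.59739470e+01, -2.35924354e-04,
        4.18673706e-03, -4.47712625e-05]), 'eef_pos': array([ 211.06875848, -480.66258274,  404.12069099]), 'ee_rot': array([-6.57545248e-04,  9.78676160e-01,  2.05408230e-01,  1.01872506e-05]), 'force': array([-0.46929182,  0.07650711,  0.63994331]), 'wrist_torque': array([-0.01951894, -0.0363903 ,  0.00753664]), 'grip_width': 0.9954679195338684} 173.4
scene {'mtx': [[398.089, 0.0, 320.084], [0.0, 398.089, 198.03], [0.0, 0.0, 1.0]], 'extrinsics': [[0.77, -0.517, 0.374, 1039.785], [0.638, 0.621, -0.455, -565.914], [0.003, 0.589, 0.808, 1094.033], [0.0, 0.0, 0.0, 1.0]]}
top {'mtx': [[406.208, 0.0, 315.74], [0.0, 406.208, 201.223], [0.0, 0.0, 1.0]], 'extrinsics': [[-0.013, 0.98, -0.198, 304.885], [-1.0, -0.016, -0.017, -16.527], [-0.02, 0.198, 0.98, 1435.506], [0.0, 0.0, 0.0, 1.0]]}
wrist {'mtx': [[280.246, 0.0, 323.759], [0.0, 280.246, 198.384], [0.0, 0.0, 1.0]], 'extrinsics': [[0.402, 0.87, 0.285, 285.704], [-0.915, 0.383, 0.125, -449.207], [-0.001, -0.311, 0.95, 373.562], [0.0, 0.0, 0.0, 1.0]]}
```

View pics/scene0.png

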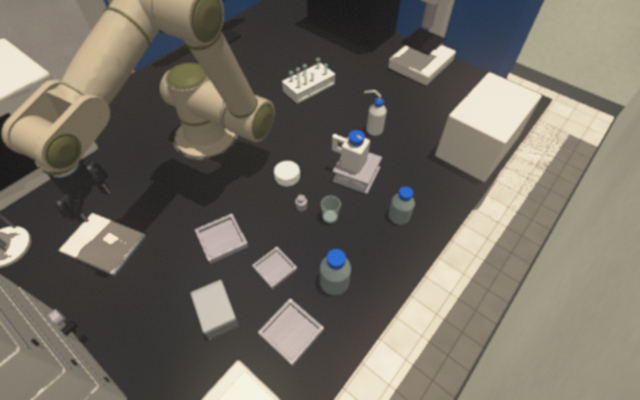

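View pics/top0.png

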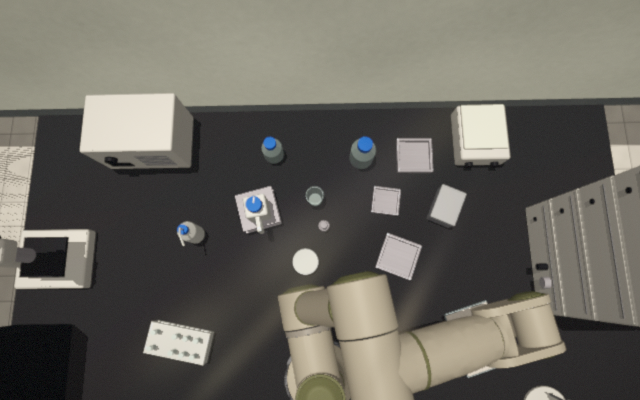

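View pics/wrist0.png

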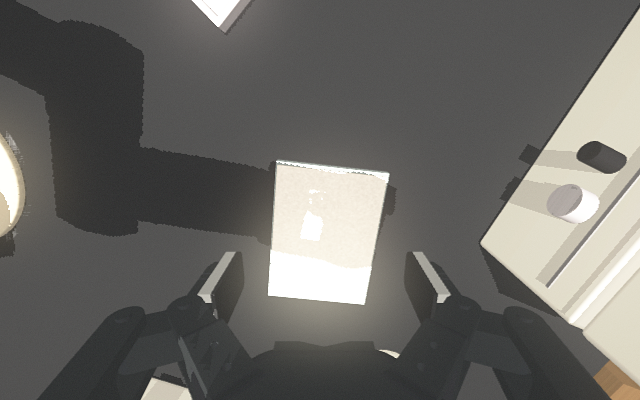

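The trays in the top view are at (386,200), (415,155) and (399,256). The one at (386,200) is clearly the smallest, so it fits. The canister, with its blue cap, is on the jack at (256,208), with its handle towards the robot (down in the image). I'll enlarge both and measure them.

```bash
cat > h.py <<'E'
from rig import ctrl, viewer
import cv2,numpy as np
def ray(cal,u,v):
    K=cal["mtx"];E=np.array(cal["extrinsics"])
    d=np.array([(u-K[0][2])/K[0][0],-(v-K[1][2])/K[1][1],-1.])
    return E[:3,3],E[:3,:3]@d
def onz(cal,u,v,z):
    o,d=ray(cal,u,v); return o+d*(z-o[2])/d[2]
def proj(cal,p):
    E=np.array(cal["extrinsics"]);K=cal["mtx"]
    q=E[:3,:3].T@(np.array(p,float)-E[:3,3]); return np.array([K[0][2]+K[0][0]*q[0]/-q[2],K[1][2]+K[1][1]*q[1]/q[2]])
def two(c1,p1,c2,p2):
    o1,d1=ray(c1,*p1);o2,d2=ray(c2,*p2)
    A=np.stack([d1,-d2],1);s=np.linalg.lstsq(A,o2-o1,rcond=None)[0]
    a=o1+s[0]*d1;b=o2+s[1]*d2;return (a+b)/2,np.linalg.norm(a-b)
E
python3 - <<'E'
from h import *
t=cv2.imread("pics/top0.png");s=cv2.imread("pics/scene0.png")
ct=viewer.calibration("top");cs=viewer.calibration("scene")
a=cv2.resize(t[130:290,210:440],None,fx=3.4,fy=3.4,interpolation=cv2.INTER_CUBIC);cv2.imwrite("pics/tc.png",a)
b=cv2.resize(s[110:210,310:400],None,fx=6,fy=6,interpolation=cv2.INTER_CUBIC);cv2.imwrite("pics/sc.png",b)
# blue cap blobs
def blobs(im):
    hsv=cv2.cvtColor(im,cv2.COLOR_BGR2HSV);m=cv2.inRange(hsv,(100,150,110),(125,255,255))
    n,l,st,ce=cv2.connectedComponentsWithStats(m)
    return [(st[i][4],ce[i].round(1).tolist(),st[i][:4].tolist()) for i in range(1,n) if 15<st[i][4]<1500]
print(blobs(t));print(blobs(s))
# trays in top
g=cv2.cvtColor(t,cv2.COLOR_BGR2GRAY);m=((g>95)).astype(np.uint8)
cs_,_=cv2.findContours(m,cv2.RETR_EXTERNAL,cv2.CHAIN_APPROX_NONE)
for c in cs_:
    if 300<cv2.contourArea(c)<3000:
        (x,y),(w,h),an=cv2.minAreaRect(c)
        bp=cv2.boxPoints(((x,y),(w,h),an))
        W=np.array([onz(ct,*p,17) for p in bp])
        print((round(x),round(y)),round(w,1),round(h,1),"world c",W.mean(0).round(1),"sides",np.linalg.norm(W[1]-W[0]).round(1),np.linalg.norm(W[2]-W[1]).round(1),"ang",np.degrees(np.arctan2(*(W[1]-W[0])[[1,0]])).round(1))
E
```

```text
[(np.int32(120), [269.3, 142.4], [264, 137, 12, 12]), (np.int32(177), [364.8, 143.6], [358, 137, 15, 15]), (np.int32(147), [253.8, 204.7], [247, 198, 15, 14]), (np.int32(47), [183.4, 228.7], [178, 225, 10, 9])]
[(np.int32(43), [378.7, 101.8], [375, 99, 9, 7]), (np.int32(140), [355.6, 135.8], [349, 130, 16, 13]), (np.int32(140), [405.6, 192.3], [399, 187, 14, 12]), (np.int32(277), [335.8, 257.4], [327, 249, 19, 18])]
(544, 392) 13.0 40.0 world c [ -49.4 -719.6   17. ] sides 127.9 39.3 ang -90.5
(178, 342) 64.7 36.3 world c [118.5 476.5  17. ] sides 115.6 222.3 ang -8.8
(305, 262) 27.0 26.0 world c [379.3  47.6  17. ] sides 90.6 92.5 ang -90.8
(399, 256) 38.7 37.5 world c [ 393.4 -276.2   17. ] sides 130.7 132.5 ang -22.0
(190, 232) 23.2 26.0 world c [488.8 453.7  17. ] sides 91.6 83.5 ang -77.7
(386, 200) 28.2 27.2 world c [ 590.9 -240.7   17. ] sides 99.0 100.0 ang -9.2
(258, 211) 44.6 39.2 world c [559.8 214.1  17. ] sides 140.6 162.2 ang -77.2
(448, 205) 27.4 36.2 world c [ 571.8 -458.9   17. ] sides 132.9 95.3 ang -23.7
(414, 154) 33.0 37.0 world c [ 758.8 -353.    17. ] sides 134.8 125.1 ang -91.1
(363, 150) 23.3 23.3 world c [ 781.1 -167.2   17. ] sides 88.2 86.7 ang -45.0
```

View pics/tc.png

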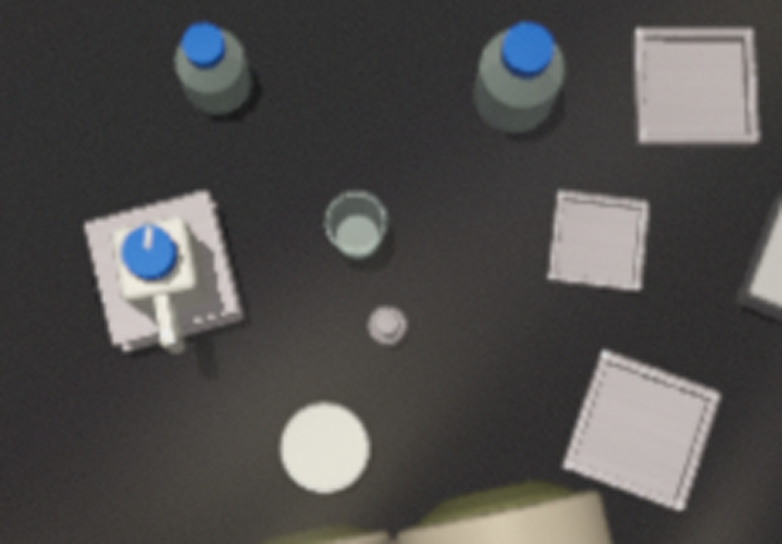

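View pics/sc.png

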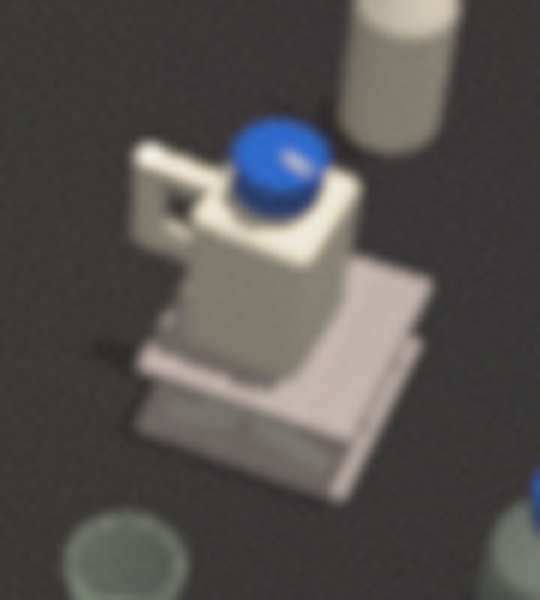

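The crops confirm it: the small plain tray at crop (600,240), about 99 mm by blurry contour, is well below the other two at about 130 mm. The canister's handle points towards the robot and the cap pointer points roughly away from it. Next I'll work out the canister pose from both views.

Run:
```python
from h import *
ct=viewer.calibration("top");cs=viewer.calibration("scene")
# cap visible blob centre (top: mostly top disc; scene incl. side)
print("cap two-view",two(ct,(254.2,204.5),cs,(355.6,135.0)))
print("cap top plane", onz(ct,253.8,204.3,196))
# handle end (top crop (163..180,345)/3.4+(210,130)), scene crop corner (150,150)/6+(310,110)
ht=(210+172/3.4,130+338/3.4)  
print("handle top?",onz(ct,*ht,158))
print("scene handle top", onz(cs,310+150/6,110+152/6,158))
print("two",two(ct,(210+170/3.4,130+335/3.4),cs,(310+150/6,110+152/6)))
# canister top corners, top view
for p in [(115,232),(182,219),(195,292),(122,299)]:
    print(onz(ct,210+p[0]/3.4,130+p[1]/3.4,164).round(1))
for p in [(85,222),(208,190),(242,318),(125,350)]:
    print("jack",onz(ct,210+p[0]/3.4,130+p[1]/3.4,60).round(1))
for p in [(557,190),(648,203),(640,291),(548,278)]:
    print("tray",onz(ct,210+p[0]/3.4,130+p[1]/3.4,17).round(1))
# tray in scene
s=cv2.imread("pics/scene0.png");g=cv2.cvtColor(s,cv2.COLOR_BGR2GRAY);m=(g>95).astype(np.uint8)
for c in cv2.findContours(m,cv2.RETR_EXTERNAL,cv2.CHAIN_APPROX_NONE)[0]:
    if 300<cv2.contourArea(c)<4000:
        (x,y),wh,an=cv2.minAreaRect(c); ap=cv2.approxPolyDP(c,5,True)[:,0]
        if abs(x-275)<15 and abs(y-267)<15: print(x,y,wh,[onz(cs,*p,17).round(1).tolist() for p in ap])
```

```text
cap two-view (array([550.38137662, 199.26869515, 194.35059107]), np.float64(6.272432364192581))
cap top plane [548.49999432 197.88169046 196.        ]
handle top? [474.41918653 181.42224668 158.        ]
scene handle top [481.19484547 188.58894043 158.        ]
two (array([479.44713494, 185.79429891, 157.91127479]), np.float64(6.401856716738833))
[575.2 235.9 164. ]
[586.6 172.6 164. ]
[516.6 159.5 164. ]
[511.  227.9 164. ]
jack [608.2 287.6  60. ]
jack [639.7 161.7  60. ]
jack [506.6 126.2  60. ]
jack [476.  243.7  60. ]
tray [ 643.8 -201.    17. ]
tray [ 628.1 -295.7   17. ]
tray [ 534.8 -282.4   17. ]
tray [ 549.9 -187.8   17. ]
274.03662109375 266.1707458496094 (31.547101974487305, 34.514400482177734) [[555.7, -185.1, 17.0], [540.4, -277.4, 17.0], [634.7, -294.0, 17.0], [650.1, -203.2, 17.0]]
```

Emit:
drive_tool:
  rows:
    - [[0.5,0.4,0,0,0,-0.08],[1,0.8,0,0,0,-0.12],[1,0.8,0,0,0,-0.12]]
  fingers: 1

```text
time_s: 0.52
eef_pos: [313.3, -398.4, 404.3]
ee_rot: [-0.001, 0.993, 0.114, 0.0]
force: [-0.2, -0.4, 0.7]
grip_width: 1.002
```

Emit:
drive_tool:
  rows:
    - [[0.5,0.4,0,0,0,-0.08],[1,0.8,0,0,0,-0.12],[1,0.8,0,0,0,-0.12]]

```text
time_s: 0.9
eef_pos: [415.0, -316.8, 404.1]
ee_rot: [-0.001, 1.0, 0.022, 0.0]
force: [0.7, -0.4, -0.3]
grip_width: 1.001
```

Emit:
drive_tool:
  rows:
    - [[0.5,0.4,0,0,0,-0.08],[1,0.8,0,0,0,-0.12],[1,0.8,0,0,0,-0.12],[1,0.8,0,0,0,-0.12]]

```text
time_s: 1.4
eef_pos: [514.5, -237.9, 403.7]
ee_rot: [-0.001, 0.997, -0.072, -0.0]
force: [-0.9, -0.4, -0.0]
grip_width: 1.001
```

Run:
```python
from h import *
s=ctrl.sense();print(s["time_s"],s["eef_pos"],s["ee_rot"],s["joints"])
c=viewer.calibration("wrist");im=viewer.capture("wrist")
cv2.imwrite("pics/w1.png",im[:,:,::-1]);np.savez("w1.npz",**{k:np.array(v) for k,v in c.items() if k in("mtx","extrinsics")})
print(proj(c,(592,-241,17)),c.keys())
```

```text
1.4 [ 514.45246372 -237.85362508  403.73185185] [-7.92445073e-04  9.97415083e-01 -7.18506595e-02 -8.49377410e-05] [-6.39918249e-01  4.06293784e-01  1.36881248e+00  1.27081393e-03
  1.36748235e+00  1.07444616e+00]
[317.21272702 110.11142268] dict_keys(['mtx', 'extrinsics'])
```

View pics/w1.png

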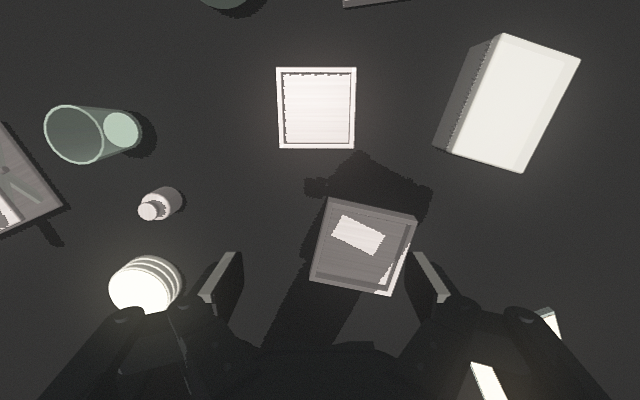

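The tray is clear at (316,108), square to the image. I'll fit its rim.

Run:
```python
from h import *
c=np.load("w1.npz");im=cv2.imread("pics/w1.png");g=cv2.cvtColor(im,cv2.COLOR_BGR2GRAY)
m=(g>140).astype(np.uint8)
for k in cv2.findContours(m,cv2.RETR_EXTERNAL,cv2.CHAIN_APPROX_NONE)[0]:
    if cv2.contourArea(k)>3000:
        ap=cv2.approxPolyDP(k,6,True)[:,0]
        if abs(ap.mean(0)-[316,108]).max()<12:
            W=np.array([onz(c,*p,17) for p in ap]);print(ap.tolist(),W.round(1).tolist(),W.mean(0))
            d=np.diff(np.vstack([W,W[:1]]),axis=0);print(np.linalg.norm(d,axis=1),np.degrees(np.arctan2(d[:,1],d[:,0])))
```

```text
[[276, 67], [279, 147], [352, 148], [356, 68]] [[645.9, -200.9, 17.0], [555.0, -186.6, 17.0], [540.6, -277.6, 17.0], [631.6, -292.5, 17.0]] [ 593.29989032 -239.40541965   17.        ]
[92.05216741 92.11259937 92.20662522 92.74014899] [171.08960341 -98.98235205  -9.30038993  81.11224079]
```

Emit:
drive_tool:
  rows:
    - [[0,0.5,0,0,0,0.05],[0,1,0,0,0,0.05],[0,1,0,0,0,0.05]]

```text
time_s: 1.82
eef_pos: [513.2, -137.3, 404.4]
ee_rot: [-0.001, 0.999, -0.032, 0.0]
force: [0.0, -1.3, 0.7]
grip_width: 0.998
```

Emit:
drive_tool:
  rows:
    - [[-0.1,0.5,0,0,0,0.05],[-0.1,1,0,0,0,0.05],[-0.1,1,0,0,0,0.05]]

```text
time_s: 2.2
eef_pos: [502.8, -36.8, 404.7]
ee_rot: [-0.001, 1.0, 0.008, 0.0]
force: [0.0, -0.9, 0.5]
grip_width: 0.996
```

Emit:
drive_tool:
  rows:
    - [[-0.3,0.5,0,0,0,0.05],[-0.3,1,0,0,0,0.05],[-0.3,1,0,0,0,0.05]]

```text
time_s: 2.58
eef_pos: [472.7, 63.4, 404.9]
ee_rot: [-0.0, 0.999, 0.047, 0.001]
force: [-0.3, -0.9, -0.8]
grip_width: 0.999
```

Emit:
drive_tool:
  rows:
    - [[-0.3,0.5,0,0,0,0.05],[-0.3,1,0,0,0,0.06],[-0.3,1,0,0,0,0.06],[-0.3,1,0,0,0,0.06]]

```text
time_s: 3.08
eef_pos: [443.5, 161.6, 404.8]
ee_rot: [-0.0, 0.996, 0.093, 0.0]
force: [0.4, -1.1, 0.1]
grip_width: 1.004
```

Run:
```python
from h import *
s=ctrl.sense();print(s["time_s"],s["eef_pos"],s["ee_rot"],s["joints"])
c=viewer.calibration("wrist");im=viewer.capture("wrist")
cv2.imwrite("pics/w2.png",im[:,:,::-1]);np.savez("w2.npz",**{k:np.array(v) for k,v in c.items() if k in("mtx","extrinsics")})
print(proj(c,(478,185,158)),proj(c,(549,198,196)))
```

```text
3.075 [443.45731606 161.61105363 404.8240674 ] [-2.02710622e-04  9.95624261e-01  9.34455504e-02  4.67250853e-04] [1.00435359e-01 1.95449513e-01 1.64939272e+00 4.14583336e-04
 1.29581319e+00 1.48395511e+00]
[301.28095576 164.65432939] [293.85961722  53.00312512]
```

View pics/w2.png

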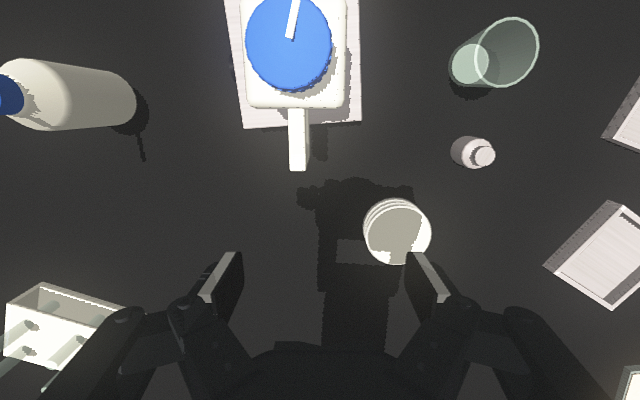

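The handle shows at (299,110–170), with the cap above it at (289,43). I'll measure the handle end and the cap.

```bash
python3 - <<'E'
from h import *
c=np.load("w2.npz");im=cv2.imread("pics/w2.png")
g=cv2.cvtColor(im,cv2.COLOR_BGR2GRAY)
for r in (115,125,135,145,155,162,166,168,170,172,174):
    x=np.where(g[r,270:330]>130)[0]+270
    print(r,(x.min(),x.max()) if len(x) else None, onz(c,(x.min()+x.max()+1)/2,r,158).round(1) if len(x) else "")
hsv=cv2.cvtColor(im,cv2.COLOR_BGR2HSV);m=cv2.inRange(hsv,(100,120,80),(125,255,255));m[:,:200]=0
n,l,st,ce=cv2.connectedComponentsWithStats(m);i=1+st[1:,4].argmax();print(st[i],ce[i])
k=max(cv2.findContours((l==i).astype(np.uint8),cv2.RETR_EXTERNAL,cv2.CHAIN_APPROX_NONE)[0],key=cv2.contourArea)
e=cv2.fitEllipse(cv2.convexHull(k));print(e); print("cap",onz(c,*e[0],195.5))
E
python3 -c "
import cv2;im=cv2.imread('pics/w2.png');cv2.imwrite('pics/w2c.png',cv2.resize(im[0:190,210:380],None,fx=3,fy=3))"
```

```text
115 (np.int64(270), np.int64(329)) [514.5 192.  158. ]
125 (np.int64(270), np.int64(308)) [506.  198.5 158. ]
135 (np.int64(288), np.int64(308)) [500.  190.7 158. ]
145 (np.int64(289), np.int64(308)) [492.7 189.2 158. ]
155 (np.int64(289), np.int64(305)) [484.9 189.1 158. ]
162 (np.int64(289), np.int64(305)) [479.5 188.2 158. ]
166 (np.int64(289), np.int64(305)) [476.4 187.7 158. ]
168 (np.int64(289), np.int64(305)) [474.8 187.5 158. ]
170 (np.int64(290), np.int64(305)) [473.3 186.8 158. ]
172 None 
174 None 
[ 245    0   87   91 5959] [287.7430777   43.77345192]
((288.0846862792969, 41.37080383300781), (86.4664535522461, 96.77867126464844), 171.2819366455078)
cap [554.32523944 202.19144824 195.5       ]
```

View pics/w2c.png

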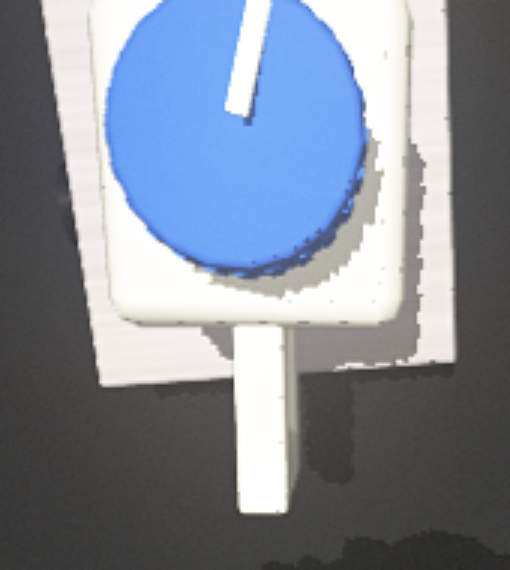

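Measured:
- **Canister:** axis at (554.3, 202.2), yaw 10.5°. Cap centre to handle end is 82.6 mm against 83 mm expected.
- **Handle bar:** centre at (481, 188.5).
- **Tray:** (593.3, −239.4), yaw −9°. The rim measures 92 mm against 94 mm.

Next I'll approach the handle from above.

Emit:
drive_tool:
  rows:
    - [[0.375,0.27,-0.1,0,0,0],[0.375,0.27,-0.2,0,0,0],[0.375,0.27,-0.2,0,0,0],[0.375,0.27,-0.2,0,0,0]]
  fingers: 0

```text
time_s: 3.62
eef_pos: [480.7, 187.7, 385.4]
ee_rot: [-0.0, 0.996, 0.093, 0.001]
force: [-0.2, 0.7, 0.5]
grip_width: 0.503
```

Run:
```python
from h import *
s=ctrl.sense();print(s["time_s"],s["eef_pos"],s["ee_rot"])
c=viewer.calibration("wrist");im=viewer.capture("wrist")
cv2.imwrite("pics/w3.png",im[:,:,::-1])
```

```text
3.625 [480.7337881  187.68034881 385.38267151] [-1.98134362e-04  9.95702096e-01  9.26108349e-02  7.27465814e-04]
```

View pics/w3.png

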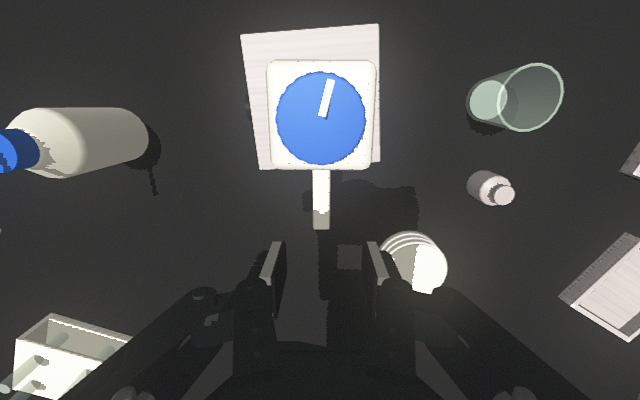

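The handle, at column 321, sits midway between the pads, so I'll descend.

Emit:
drive_tool:
  rows:
    - [[0,0.005,-0.3,0,0,0],[0,0.005,-0.6,0,0,0],[0,0.005,-0.8,0,0,0],[0,0.005,-0.88,0,0,0],[0,0.005,-0.88,0,0,0]]

```text
time_s: 4.3
eef_pos: [480.7, 188.3, 298.0]
ee_rot: [-0.0, 0.996, 0.093, 0.001]
force: [0.2, -0.5, -0.8]
grip_width: 0.5
```

Run:
```python
from h import *
s=ctrl.sense();print(s["time_s"],s["eef_pos"],s["force"])
im=viewer.capture("wrist")
cv2.imwrite("pics/w4.png",im[:,:,::-1])
```

```text
4.3 [480.73105505 188.25935205 297.97898614] [ 0.17928679 -0.48623828 -0.77962284]
```

View pics/w4.png

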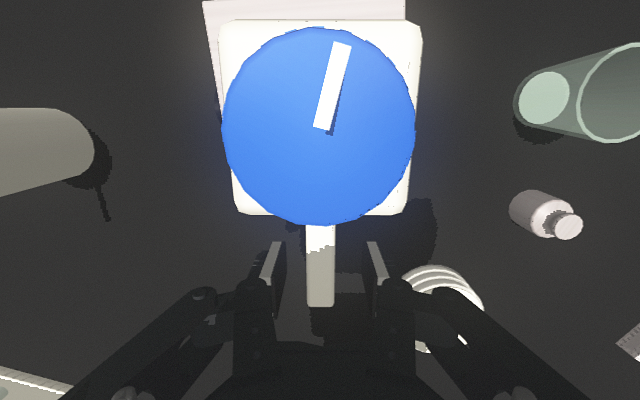

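The bar is between the pads, so I'll close on it firmly.

Emit:
drive_tool:
  rows:
    - [[0,0,0,0,0,0],[0,0,0,0,0,0],[0,0,0,0,0,0],[0,0,0,0,0,0],[0,0,0,0,0,0],[0,0,0,0,0,0]]
  fingers: -1
  force: 110

```text
time_s: 5.1
eef_pos: [481.0, 188.4, 299.3]
ee_rot: [-0.0, 0.996, 0.093, 0.003]
force: [-1.3, 1.0, 5.9]
grip_width: 0.134
```

Emit:
drive_tool:
  rows:
    - [[0,0,0.05,0,0,0],[0,0,0.1,0,0,0],[0,0,0.2,0,0,0],[0,0,0.3,0,0,0],[0,0,0.3,0,0,0]]

```text
time_s: 5.72
eef_pos: [481.1, 188.5, 330.3]
ee_rot: [-0.0, 0.996, 0.093, 0.004]
force: [0.8, -0.6, -4.2]
grip_width: 0.133
```

Run:
```python
from h import *
s=ctrl.sense();print(s["time_s"],s["eef_pos"],s["force"],s["wrist_torque"],s["grip_width"])
im=viewer.capture("wrist")
cv2.imwrite("pics/w5.png",im[:,:,::-1])
im=viewer.capture("scene")
cv2.imwrite("pics/s5.png",cv2.resize(im[90:220,290:420,::-1],None,fx=4,fy=4))
```

```text
5.725 [481.1270598  188.47123556 330.31986097] [ 0.77846769 -0.62626516 -4.17067911] [-0.12214732  0.30756769  0.05786896] 0.13322362731563156
```

View pics/w5.png

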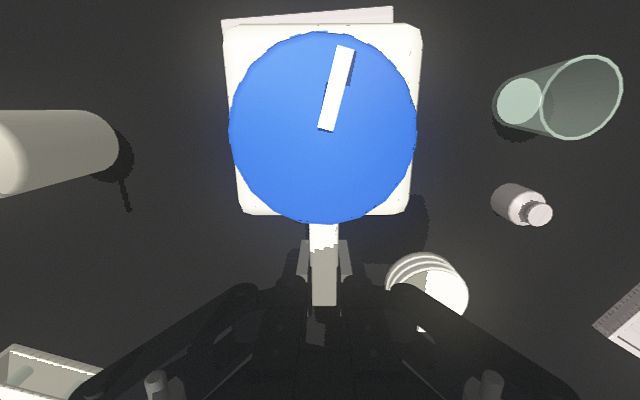

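View pics/s5.png

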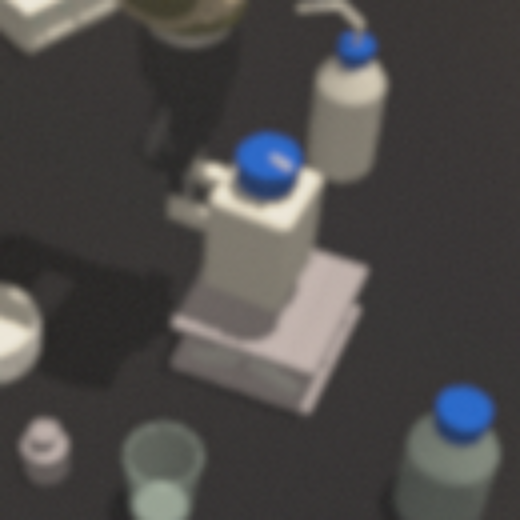

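It's lifted: weight about 4.2 N, canister essentially upright. I'll carry it to the tray at a height that clears the beaker.

Emit:
drive_tool:
  rows:
    - [[0,0,0.2,0,0,0],[0,-0.1,0.4,0,0,-0.01],[0.05,-0.3,0.5,0,0,-0.02],[0.08,-0.6,0.5,0,0,-0.04],[0.08,-0.85,0.5,0,0,-0.05]]

```text
time_s: 6.45
eef_pos: [488.9, 102.5, 378.9]
ee_rot: [-0.0, 0.999, 0.053, 0.002]
force: [0.0, 0.3, -5.7]
grip_width: 0.132
```

Emit:
drive_tool:
  rows:
    - [[0.04,-0.4,0,0,0,-0.02],[0.08,-0.8,0,0,0,-0.04],[0.08,-1,0,0,0,-0.05]]

```text
time_s: 6.82
eef_pos: [497.0, 0.7, 378.5]
ee_rot: [-0.0, 1.0, 0.013, 0.002]
force: [0.1, 0.3, -4.7]
grip_width: 0.134
```

Emit:
drive_tool:
  rows:
    - [[0.04,-0.4,0,0,0,-0.02],[0.08,-0.8,0,0,0,-0.04],[0.08,-1,0,0,0,-0.05]]

```text
time_s: 7.2
eef_pos: [504.9, -101.0, 378.0]
ee_rot: [-0.0, 1.0, -0.028, 0.001]
force: [0.9, 0.2, -4.3]
grip_width: 0.135
```

Emit:
drive_tool:
  rows:
    - [[0.04,-0.4,0,0,0,-0.02],[0.08,-0.8,0,0,0,-0.04],[0.08,-0.9,0,0,0,-0.05],[0.08,-0.9,0,0,0,-0.05]]

```text
time_s: 7.7
eef_pos: [512.9, -190.8, 377.6]
ee_rot: [-0.0, 0.998, -0.067, 0.001]
force: [0.5, 0.7, -4.6]
grip_width: 0.138
```

Run:
```python
from h import *
s=ctrl.sense();print(s["time_s"],s["eef_pos"],s["ee_rot"],s["force"],s["wrist_torque"],s["grip_width"])
q=s["ee_rot"];yaw=2*np.degrees(np.arctan2(q[2],q[1]));print("yaw",yaw, "to go yaw units",(-8.9-yaw)/90)
print("shift to go",(np.array([519.4,-227.8])-s["eef_pos"][:2])/100)
im=viewer.capture("wrist")
cv2.imwrite("pics/w6.png",im[:,:,::-1])
im=viewer.capture("scene")
cv2.imwrite("pics/s6.png",cv2.resize(im[160:350,190:380,::-1],None,fx=3,fy=3))
```

```text
7.7 [ 512.86632874 -190.79642597  377.60636234] [-4.13594373e-04  9.97761031e-01 -6.68718255e-02  9.55714054e-04] [ 0.5076401   0.74298625 -4.62185577] [0.11366146 0.31108954 0.05143178] 0.13825935251319335
yaw -7.668673668721773 to go yaw units -0.01368140368086919
shift to go [ 0.06533671 -0.37003574]
```

View pics/w6.png

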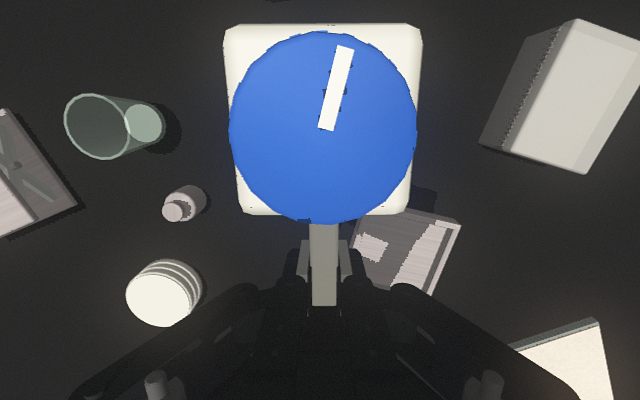

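View pics/s6.png

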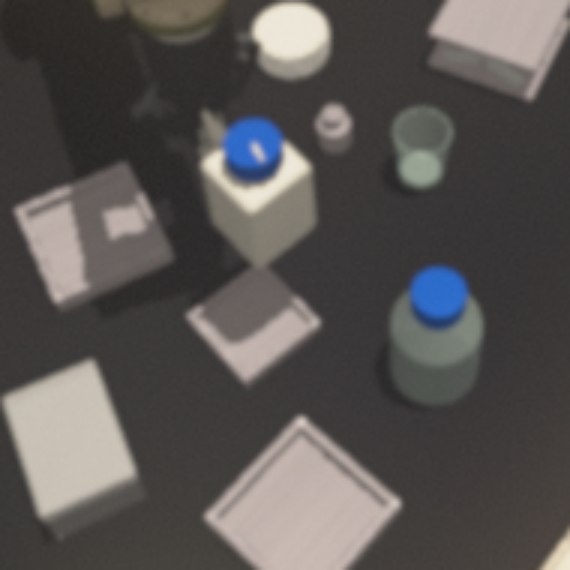

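Run:
```python
from h import *
def cap(f,c,tcp,zs):
    im=cv2.imread(f);hsv=cv2.cvtColor(im,cv2.COLOR_BGR2HSV);m=cv2.inRange(hsv,(100,120,60),(125,255,255));m[:,:200]=0
    k=max(cv2.findContours(m,cv2.RETR_EXTERNAL,cv2.CHAIN_APPROX_NONE)[0],key=cv2.contourArea)
    e=cv2.fitEllipse(cv2.convexHull(k));print(e)
    for z in zs:
        p=onz(c,*e[0],z);l=onz(c,e[0][0]-e[1][0]/2,e[0][1],z);r=onz(c,e[0][0]+e[1][0]/2,e[0][1],z)
        print(z,p.round(1),(p[:2]-tcp[:2]).round(1),"w",np.linalg.norm(l-r).round(2))
s=ctrl.sense();c=viewer.calibration("wrist")
cap("pics/w6.png",c,s["eef_pos"],(268,270,272,274,276))
y=2*np.arctan2(s["ee_rot"][2],s["ee_rot"][1]);print("expected",74.8*np.array([np.cos(y),np.sin(y)]))
```

```text
((322.45062255859375, 127.48507690429688), (188.68634033203125, 193.73863220214844), 179.03977966308594)
268 [ 588.5 -200.2  268. ] [ 75.6 -10.3] w 51.9
270 [ 588.6 -200.2  270. ] [ 75.7 -10.3] w 50.59
272 [ 588.8 -200.3  272. ] [ 75.8 -10.4] w 49.28
274 [ 588.9 -200.3  274. ] [ 76.  -10.4] w 47.97
276 [ 589.  -200.3  276. ] [ 76.1 -10.4] w 46.66
expected [74.14645753 -9.8662473 ]
```

The canister droops by about 0.035 rad: the cap sits about 3 mm low and 1.6 mm forward. I'll tilt the tool slightly to level it while lining it up over the tray.

Emit:
drive_tool:
  rows:
    - [[0.01,-0.2,0,-0.002,-0.011,-0.007],[0.013,-0.362,-0.1,-0.0035,-0.022,-0.014],[0.013,-0.362,-0.4,-0.0035,-0.022,-0.014],[0.013,-0.362,-0.7,-0.0035,-0.022,-0.014],[0.013,-0.362,-0.85,-0.0035,-0.022,-0.014],[0.013,-0.362,-0.85,-0.0035,-0.022,-0.014]]

```text
time_s: 8.55
eef_pos: [514.2, -226.4, 292.1]
ee_rot: [0.001, 0.997, -0.077, 0.018]
force: [0.7, -0.3, -3.5]
grip_width: 0.131
```

Run:
```python
from h import *
s=ctrl.sense();c=viewer.calibration("wrist");im=viewer.capture("wrist");cv2.imwrite("pics/w7.png",im[:,:,::-1])
im=im[:,:,::-1].copy()
print(s["time_s"],s["eef_pos"],s["ee_rot"],s["force"])
hsv=cv2.cvtColor(im,cv2.COLOR_BGR2HSV);m=cv2.inRange(hsv,(100,120,60),(125,255,255));m[:,:200]=0
k=max(cv2.findContours(m,cv2.RETR_EXTERNAL,cv2.CHAIN_APPROX_NONE)[0],key=cv2.contourArea)
e=cv2.fitEllipse(cv2.convexHull(k));print(e)
z0=s["eef_pos"][2]-239.3+135.9
for z in (z0-2,z0,z0+2):print(z,onz(c,*e[0],z))
im=viewer.capture("scene");cv2.imwrite("pics/s7.png",cv2.resize(im[180:330,200:350,::-1],None,fx=4,fy=4))
```

```text
8.55 [ 514.18210889 -226.36380249  292.12965652] [ 8.50058654e-04  9.96852430e-01 -7.72174127e-02  1.79438251e-02] [ 0.72700469 -0.3099586  -3.45813713]
((322.5375061035156, 127.54570770263672), (188.57388305664062, 193.62379455566406), 178.8800811767578)
186.7296565212911 [ 593.18549136 -238.91283719  186.72965652]
188.7296565212911 [ 593.24998551 -238.934651    188.72965652]
190.7296565212911 [ 593.31447966 -238.9564648   190.72965652]
```

View pics/s7.png

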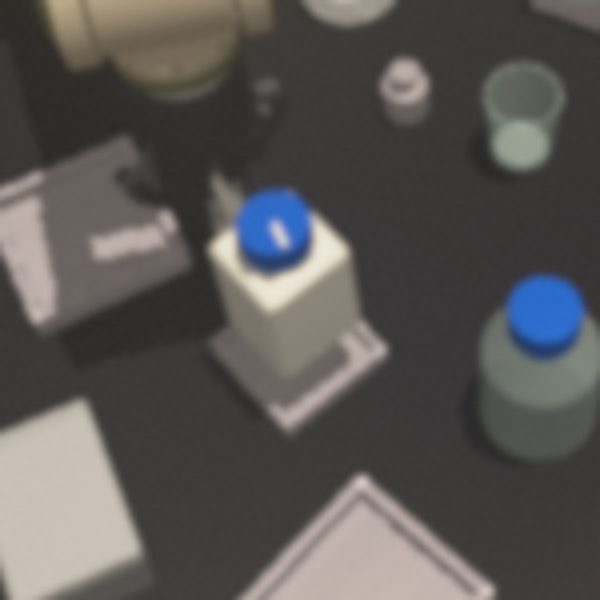

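The cap is at (593.2, −238.9) and the tray centre at (593.3, −239.4). I'll lower it gently.

Emit:
drive_tool:
  rows:
    - [[0,-0.005,-0.15,0,0,0],[0,-0.005,-0.3,0,0,0],[0,-0.005,-0.4,0,0,0],[0,-0.005,-0.44,0,0,0],[0,-0.005,-0.46,0,0,0],[0,-0.005,-0.47,0,0,0],[0,-0.005,-0.47,0,0,0]]

```text
time_s: 9.52
eef_pos: [514.5, -226.9, 247.1]
ee_rot: [0.002, 0.997, -0.077, 0.02]
force: [-0.2, -0.4, -3.7]
grip_width: 0.136
```

Emit:
drive_tool:
  rows:
    - [[0,0,-0.005,0,0,0],[0,0,-0.01,0,0,0],[0,0,-0.01,0,0,0]]

```text
time_s: 9.9
eef_pos: [514.5, -226.9, 246.1]
ee_rot: [0.002, 0.997, -0.077, 0.02]
force: [0.0, 0.1, -4.3]
grip_width: 0.131
```

Emit:
drive_tool:
  rows:
    - [[0,0,-0.005,0,0,0],[0,0,-0.01,0,0,0],[0,0,-0.015,0,0,0],[0,0,-0.015,0,0,0]]

```text
time_s: 10.4
eef_pos: [514.5, -226.9, 244.5]
ee_rot: [0.002, 0.997, -0.077, 0.02]
force: [0.6, -0.3, -4.3]
grip_width: 0.132
```

Emit:
drive_tool:
  rows:
    - [[0,0,-0.005,0,0,0],[0,0,-0.01,0,0,0],[0,0,-0.015,0,0,0],[0,0,-0.015,0,0,0]]

```text
time_s: 10.9
eef_pos: [514.5, -226.9, 243.2]
ee_rot: [0.002, 0.997, -0.077, 0.02]
force: [-1.3, 0.3, -0.9]
grip_width: 0.131
```

Contact: the load is coming off. I'll lower a touch more, then open.

Emit:
drive_tool:
  rows:
    - [[0,0,-0.005,0,0,0],[0,0,-0.008,0,0,0],[0,0,-0.008,0,0,0]]

```text
time_s: 11.28
eef_pos: [514.5, -226.9, 243.2]
ee_rot: [0.002, 0.997, -0.077, 0.02]
force: [-4.7, 1.3, 6.3]
grip_width: 0.136
```

Emit:
drive_tool:
  rows:
    - [[0,0,0,0,0,0],[0,0,0,0,0,0],[0,0,0,0,0,0],[0,0,0,0,0,0]]
  fingers: -0.2
  force: 20

```text
time_s: 11.78
eef_pos: [514.5, -226.9, 243.2]
ee_rot: [0.002, 0.997, -0.077, 0.02]
force: [-0.9, 0.6, -0.8]
grip_width: 0.401
```

Run:
```python
from h import *
s=ctrl.sense();c=viewer.calibration("wrist");im=viewer.capture("wrist");cv2.imwrite("pics/w8.png",im[:,:,::-1])
im=im[:,:,::-1].copy()
print(s["time_s"],s["eef_pos"],s["ee_rot"],s["force"],s["grip_width"],s["joints"])
hsv=cv2.cvtColor(im,cv2.COLOR_BGR2HSV);m=cv2.inRange(hsv,(100,120,60),(125,255,255));m[:,:200]=0
k=max(cv2.findContours(m,cv2.RETR_EXTERNAL,cv2.CHAIN_APPROX_NONE)[0],key=cv2.contourArea)
e=cv2.fitEllipse(cv2.convexHull(k));print(e)
for z in (139,141):print(z,onz(c,*e[0],z))
```

```text
11.775 [ 514.54330364 -226.92767993  243.15493474] [ 0.00205756  0.9968341  -0.07698206  0.01978139] [-0.89163616  0.59379852 -0.77340434] 0.40075203441552415 [-0.62622844  0.56157697  1.58070019  0.02086965  0.96351802  1.0871126 ]
((322.54901123046875, 112.97223663330078), (188.67691040039062, 196.13922119140625), 179.53738403320312)
139 [ 597.5920471  -240.30919476  139.        ]
141 [ 597.55423116 -240.31067119  141.        ]
```

View pics/w8.png

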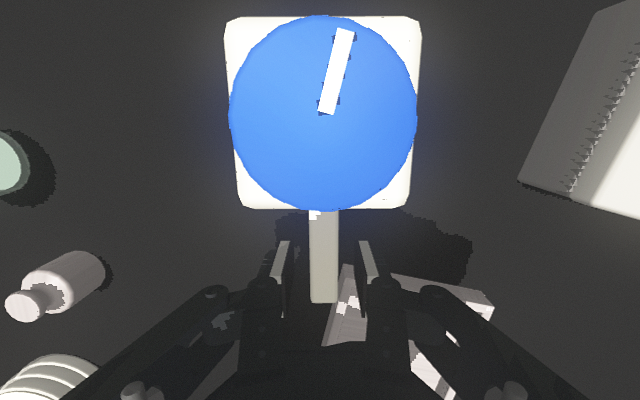

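The cap moved about 4 mm in +x on release. I'll back off upwards and check the seating from above.

Emit:
drive_tool:
  rows:
    - [[0,0,0.2,0,0,0],[0,0,0.5,0,0,0],[0,0,1,0.004,0.025,0],[0,0,1,0.004,0.025,0],[0,0,1,0.004,0.025,0]]
  fingers: 0

```text
time_s: 12.45
eef_pos: [514.4, -226.8, 342.4]
ee_rot: [0.0, 0.997, -0.077, -0.0]
force: [-0.6, -0.3, -1.1]
grip_width: 0.502
```

Emit:
drive_tool:
  rows:
    - [[0,0,0.5,0,0,0],[-0.2,0,0.7,0,0,0],[-0.2,0,0.7,0,0,0],[-0.2,0,0.7,0,0,0]]
  fingers: 1

```text
time_s: 12.95
eef_pos: [494.7, -226.8, 410.7]
ee_rot: [-0.001, 0.997, -0.077, -0.001]
force: [0.3, 0.4, 0.3]
grip_width: 0.998
```

```bash
python3 - <<'E'
from h import *
s=ctrl.sense();c=viewer.calibration("wrist");im=viewer.capture("wrist");cv2.imwrite("pics/w9.png",im[:,:,::-1])
np.savez("w9.npz",mtx=c["mtx"],extrinsics=c["extrinsics"])
im=im[:,:,::-1].copy()
print(s["time_s"],s["eef_pos"],s["ee_rot"],s["force"],s["grip_width"],s["joints"])
hsv=cv2.cvtColor(im,cv2.COLOR_BGR2HSV);m=cv2.inRange(hsv,(100,120,60),(125,255,255));m[:,:200]=0
k=max(cv2.findContours(m,cv2.RETR_EXTERNAL,cv2.CHAIN_APPROX_NONE)[0],key=cv2.contourArea)
e=cv2.fitEllipse(cv2.convexHull(k));print(e)
for z in (139,141):print(z,onz(c,*e[0],z))
im=viewer.capture("scene");cv2.imwrite("pics/s9.png",cv2.resize(im[200:300,220:320,::-1],None,fx=6,fy=6,interpolation=cv2.INTER_CUBIC))
E
python3 -c "
import cv2;im=cv2.imread('pics/w9.png');cv2.imwrite('pics/w9c.png',cv2.resize(im[0:260,200:440],None,fx=2.3,fy=2.3,interpolation=cv2.INTER_CUBIC))"
```

```text
12.95 [ 494.66830969 -226.84944791  410.7063817 ] [-5.97455241e-04  9.97023555e-01 -7.70827310e-02 -1.38764032e-03] [0.34852321 0.42739805 0.26576594] 0.9975655681291472 [-6.45266569e-01  3.51613182e-01  1.42848792e+00 -4.96520400e-04
  1.36447382e+00  1.07995092e+00]
((320.2684631347656, 77.60591888427734), (62.00428009033203, 67.65431213378906), 176.43356323242188)
139 [ 596.26184649 -240.17996353  139.        ]
141 [ 596.08546142 -240.1789254   141.        ]
```

View pics/w9c.png

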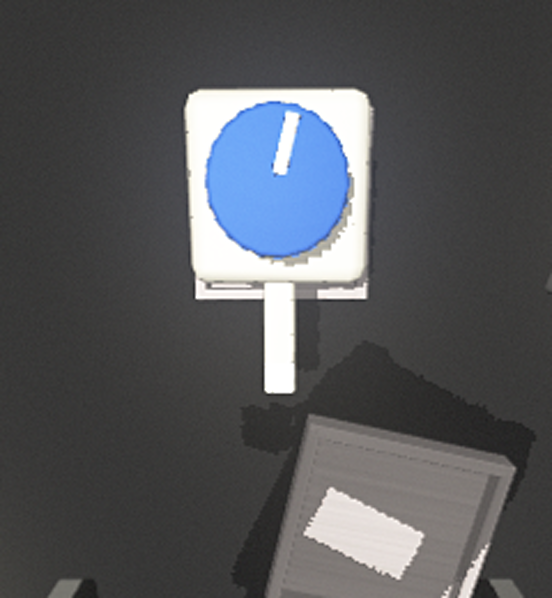

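View pics/s9.png

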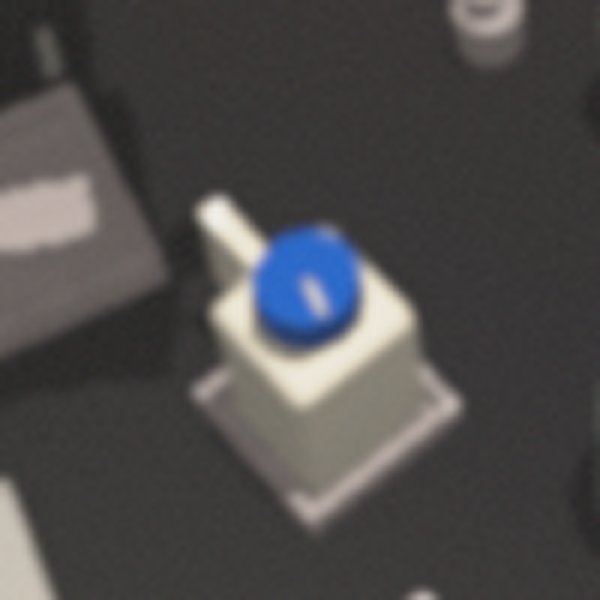

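Run:
```python
from h import *
c=np.load("w9.npz");f=lambda p,z:onz(c,200+p[0]/2.3,p[1]/2.3,z)
for z in (136,141,146): print(z,"capw",np.linalg.norm(f((205,180),z)-f((349,180),z)))
a,b=f((280,174),141),f((293,112),141);d=b-a;pa=np.degrees(np.arctan2(d[1],d[0]));print("pointer",a,b,pa)
hx=f((279,393),103);print("handle outer end",hx); cc=np.array([596.1,-240.2])
h=hx[:2]-cc;ha=np.degrees(np.arctan2(h[1],h[0]));print(np.linalg.norm(h),ha,"thread",np.radians((pa-ha)%360))
for z in(109,):
  W=np.array([f(p,z) for p in [(188,91),(370,92),(368,279),(194,280)]]);print(W.round(1),W.mean(0),np.linalg.norm(W-np.roll(W,1,0),axis=1))
cs=viewer.calibration("scene")
print("scene cap", onz(cs,220+308/6,200+278/6,141))
```

```text
136 capw 50.22618484495468
141 capw 49.19573668825707
146 capw 48.16528853155949
pointer [ 597.30239266 -241.5396231   141.        ] [ 615.31762029 -248.73919717  141.        ] -21.783539444570824
handle outer end [ 513.74291919 -227.61430547  103.        ]
83.31319503244077 171.3113593357012 thread 2.9130435546586564
[[ 633.7 -212.3  109. ]
 [ 622.9 -279.2  109. ]
 [ 556.1 -270.9  109. ]
 [ 566.6 -201.1  109. ]] [ 594.81034057 -240.88537287  109.        ] [68.02225449 67.81146347 67.29898521 70.57469296]
scene cap [ 600.29908243 -239.59003846  141.        ]
```

The canister is upright, and the cap width and handle distance (83.3 mm) fit it being seated. The cap is at (596.1, −240.2) with the thread at about 2.9 rad. Next I'll move over the cap and pre-wind the wrist anticlockwise so one continuous turn is enough.

Emit:
drive_tool:
  rows:
    - [[0.3,-0.04,0,0,0,0.1],[0.6,-0.08,0,0,0,0.2],[0.9,-0.12,0,0,0,0.3],[1,-0.134,0,0,0,0.4],[1,-0.134,0,0,0,0.5],[1,-0.134,0,0,0,0.6],[1,-0.134,0,0,0,0.7],[1,-0.134,0,0,0,0.8],[1,-0.134,0,0,0,0.9],[1,-0.134,0,0,0,0.9]]

```text
time_s: 14.3
eef_pos: [595.1, -240.2, 409.6]
ee_rot: [-0.0, 0.808, 0.589, -0.002]
force: [0.6, -0.4, 0.7]
grip_width: 1.0
```

Emit:
drive_tool:
  rows:
    - [[0.014,0,-0.1,0,0,0.1],[0.014,0,-0.3,0,0,0.2],[0.014,0,-0.5,0,0,0.3],[0.014,0,-0.7,0,0,0.35],[0.014,0,-0.7,0,0,0.35],[0.014,0,-0.7,0,0,0.35]]

```text
time_s: 15.05
eef_pos: [596.7, -240.3, 340.3]
ee_rot: [0.001, 0.62, 0.785, -0.002]
force: [-0.9, -0.4, 0.1]
grip_width: 1.001
```

Run:
```python
from h import *
s=ctrl.sense();c=viewer.calibration("wrist");im=viewer.capture("wrist");cv2.imwrite("pics/w10.png",im[:,:,::-1])
im=im[:,:,::-1].copy()
print(s["time_s"],s["eef_pos"],s["ee_rot"],s["force"],s["grip_width"],s["joints"])
hsv=cv2.cvtColor(im,cv2.COLOR_BGR2HSV);m=cv2.inRange(hsv,(100,120,60),(125,255,255))
ks=[k for k in cv2.findContours(m,cv2.RETR_EXTERNAL,cv2.CHAIN_APPROX_NONE)[0] if cv2.contourArea(k)>500]
for k in ks:
    e=cv2.fitEllipse(cv2.convexHull(k));print(e,onz(c,*e[0],141))
print("tcp proj",proj(c,(*s["eef_pos"][:2],141)))
```

```text
15.05 [ 596.69713696 -240.27847889  340.31686409] [ 6.45080597e-04  6.19533875e-01  7.84967800e-01 -1.70727556e-03] [-0.91089787 -0.40046851  0.0977773 ] 1.000669836881872 [-0.56415637  0.62486378  1.19305706 -0.00364149  1.32274464 -0.79776016]
((321.2950744628906, 227.71942138671875), (68.64725494384766, 75.55389404296875), 83.2237777709961) [ 595.15221212 -237.71695309  141.        ]
((616.7870483398438, 169.25274658203125), (88.10852813720703, 128.2997589111328), 88.81629180908203) [ 761.93829299 -157.61304686  141.        ]
tcp proj [322.6820366  231.67962997]
```

View pics/w10.png

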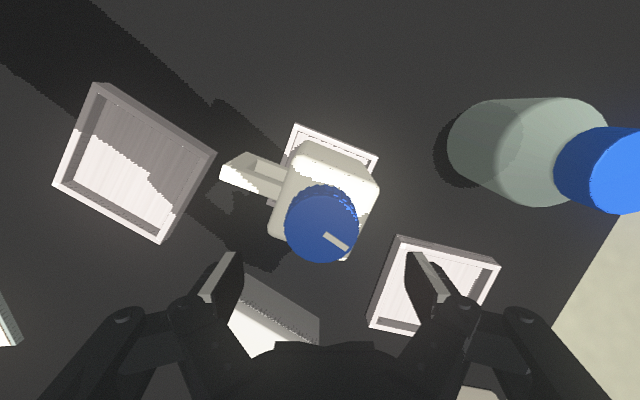

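The blue cap at (321,228) lines up with the tool axis projection (323,232); the offset is just the visible skirt. I'll descend so that the fingertips stay just above the canister's top.

Emit:
drive_tool:
  rows:
    - [[-0.005,0,-0.2,0,0,0],[-0.005,0,-0.4,0,0,0],[-0.005,0,-0.5,0,0,0],[-0.005,0,-0.5,0,0,0]]

```text
time_s: 15.6
eef_pos: [596.2, -240.3, 290.7]
ee_rot: [0.001, 0.62, 0.785, -0.002]
force: [-0.2, -0.3, 0.3]
grip_width: 0.996
```

Emit:
drive_tool:
  rows:
    - [[0,0,0,0,0,0],[0,0,0,0,0,0],[0,0,0,0,0,0],[0,0,0,0,0,0],[0,0,0,0,0,0]]
  fingers: -1
  force: 30

```text
time_s: 16.23
eef_pos: [596.2, -240.4, 291.5]
ee_rot: [0.001, 0.62, 0.785, -0.002]
force: [-3.3, 0.0, 6.4]
grip_width: 0.574
```

Run:
```python
from h import *
s=ctrl.sense();im=viewer.capture("wrist");cv2.imwrite("pics/w11.png",im[:,:,::-1])
print(s["time_s"],s["eef_pos"],s["ee_rot"],s["force"],s["wrist_torque"],s["grip_width"],s["joints"])
```

```text
16.225 [ 596.19951108 -240.42622646  291.53331995] [ 0.00132798  0.61957951  0.78493065 -0.00182784] [-3.28327539e+00  1.40500213e-03  6.42548761e+00] [-0.05931467  0.45947685 -0.04715993] 0.5736830822406599 [-0.56472534  0.66796896  1.25144538 -0.00416421  1.21991697 -0.79767695]
```

View pics/w11.png

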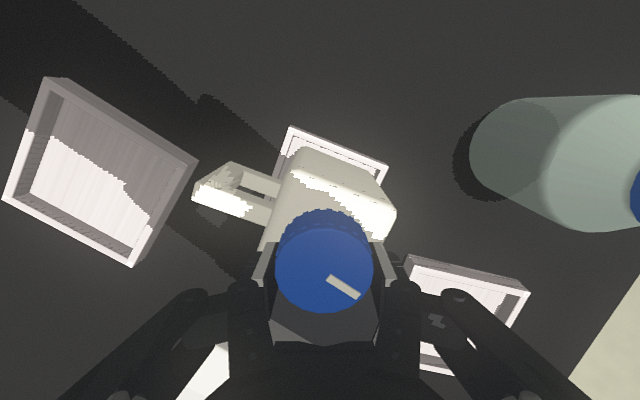

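The cap is gripped at 0.574, about 49 mm. I'll screw it down clockwise.

Emit:
drive_tool:
  rows:
    - [[0,0,-0.001,0,0,-0.1],[0,0,-0.002,0,0,-0.2],[0,0,-0.003,0,0,-0.3],[0,0,-0.004,0,0,-0.4],[0,0,-0.005,0,0,-0.5],[0,0,-0.006,0,0,-0.6],[0,0,-0.007,0,0,-0.7],[0,0,-0.008,0,0,-0.8],[0,0,-0.009,0,0,-0.9],[0,0,-0.01,0,0,-0.9]]

```text
time_s: 17.52
eef_pos: [596.2, -240.2, 290.9]
ee_rot: [-0.0, 0.981, 0.195, -0.002]
force: [-2.8, 3.9, 4.4]
grip_width: 0.57
```

Run:
```python
from h import *
s=ctrl.sense();im=viewer.capture("wrist");cv2.imwrite("pics/w12.png",im[:,:,::-1])
print(s["time_s"],s["eef_pos"],s["ee_rot"],s["force"],s["wrist_torque"],s["grip_width"],s["joints"])
```

```text
17.525 [ 596.16025905 -240.16602424  290.89882891] [-4.76299943e-04  9.80764190e-01  1.95182129e-01 -2.30497201e-03] [-2.83241125  3.85543842  4.37177579] [0.4806421  0.60298626 0.05704387] 0.5698762769672973 [-0.56459495  0.66935787  1.25076899 -0.00264576  1.22546206  0.61421457]
```

View pics/w12.png

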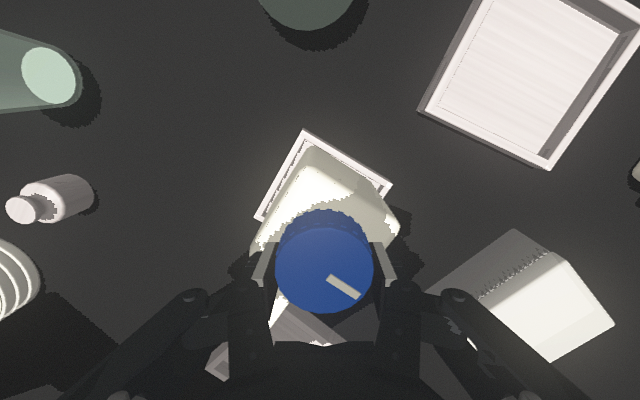

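The cap turns with the fingers and the canister holds still. About 1.5 rad remains, and I'll take the last part slowly.

Emit:
drive_tool:
  rows:
    - [[0,0,-0.001,0,0,-0.1],[0,0,-0.002,0,0,-0.2],[0,0,-0.003,0,0,-0.3],[0,0,-0.004,0,0,-0.4],[0,0,-0.005,0,0,-0.5],[0,0,-0.006,0,0,-0.6],[0,0,-0.007,0,0,-0.7],[0,0,-0.008,0,0,-0.8],[0,0,-0.009,0,0,-0.85],[0,0,-0.009,0,0,-0.85]]

```text
time_s: 18.82
eef_pos: [596.0, -239.9, 290.3]
ee_rot: [-0.002, 0.892, -0.452, -0.002]
force: [-4.7, 3.7, 5.8]
grip_width: 0.577
```

Run:
```python
from h import *
s=ctrl.sense()
print(s["time_s"],s["eef_pos"],s["force"],s["wrist_torque"],s["grip_width"],s["joints"][5],s["tau"][5])
```

```text
18.825 [ 595.98326229 -239.88914945  290.30940607] [-4.66917068  3.71256289  5.82844226] [ 0.45764504  1.0536317  -0.04450689] 0.5770488032366429 1.9418380944317237 0.30625300481915474
```

Emit:
drive_tool:
  rows:
    - [[0,0,0,0,0,-0.02],[0,0,0,0,0,-0.04],[0,0,0,0,0,-0.04]]

```text
time_s: 19.2
eef_pos: [595.9, -239.8, 290.3]
ee_rot: [-0.002, 0.878, -0.479, -0.003]
force: [-3.3, 2.5, 4.0]
grip_width: 0.577
```

Run:
```python
from h import *
s=ctrl.sense()
print(s["time_s"],s["eef_pos"],s["force"],s["wrist_torque"],s["grip_width"],s["joints"][5],s["tau"][5])
```

```text
19.2 [ 595.92440815 -239.78660854  290.28270278] [-3.34026959  2.53322567  3.97320861] [ 0.44012695  0.98510607 -0.02077853] 0.5774628546623609 2.003990195999424 0.12029925361275673
```

Emit:
drive_tool:
  rows:
    - [[0,0,0,0,0,-0.02],[0,0,0,0,0,-0.04],[0,0,0,0,0,-0.04]]

```text
time_s: 19.58
eef_pos: [595.9, -239.8, 290.3]
ee_rot: [-0.002, 0.862, -0.507, -0.003]
force: [-4.6, 3.0, 3.6]
grip_width: 0.575
```

Run:
```python
from h import *
s=ctrl.sense()
print(s["time_s"],s["eef_pos"],s["force"],s["wrist_torque"],s["grip_width"],s["joints"][5],s["tau"][5])
im=viewer.capture("wrist");cv2.imwrite("pics/w13.png",im[:,:,::-1])
```

```text
19.575 [ 595.89738539 -239.81044369  290.26084809] [-4.62098536  3.01410772  3.64461123] [ 0.40349059  0.97578156 -0.02327284] 0.5752987752309425 2.0671170924221824 0.13996495865285397
```

View pics/w13.png

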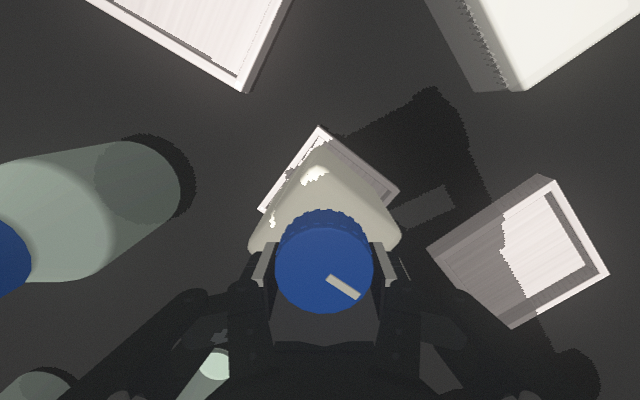

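Emit:
drive_tool:
  rows:
    - [[0,0,0,0,0,-0.02],[0,0,0,0,0,-0.04],[0,0,0,0,0,-0.06],[0,0,0,0,0,-0.06]]

```text
time_s: 20.12
eef_pos: [595.9, -239.5, 290.2]
ee_rot: [-0.002, 0.837, -0.546, -0.003]
force: [-4.8, 4.4, 4.0]
grip_width: 0.574
```

Run:
```python
from h import *
s=ctrl.sense()
print(s["time_s"],s["eef_pos"],s["force"],s["wrist_torque"],s["grip_width"],s["joints"][5],s["tau"][5])
```

```text
20.125 [ 595.89853939 -239.53658231  290.19516336] [-4.8080592   4.37379738  4.02658045] [0.70259032 1.044211   0.65325113] 0.5739149279408389 2.1606705330814626 0.7276563160121441
```

Emit:
drive_tool:
  rows:
    - [[0,0,0,0,0,-0.02],[0,0,0,0,0,-0.04],[0,0,0,0,0,-0.06],[0,0,0,0,0,-0.06]]

```text
time_s: 20.62
eef_pos: [595.8, -239.4, 290.4]
ee_rot: [-0.002, 0.811, -0.585, -0.003]
force: [-6.6, 3.6, 6.3]
grip_width: 0.575
```

Run:
```python
from h import *
s=ctrl.sense()
print(s["time_s"],s["eef_pos"],s["force"],s["wrist_torque"],s["grip_width"],s["joints"][5],s["tau"][5])
im=viewer.capture("wrist");cv2.imwrite("pics/w14.png",im[:,:,::-1])
```

```text
20.625 [ 595.77184978 -239.41279255  290.41293012] [-6.56619795  3.60404631  6.32803905] [0.40729148 1.4578746  0.80206197] 0.574526233605143 2.2544007177151637 0.9158617258071899
```

View pics/w14.png

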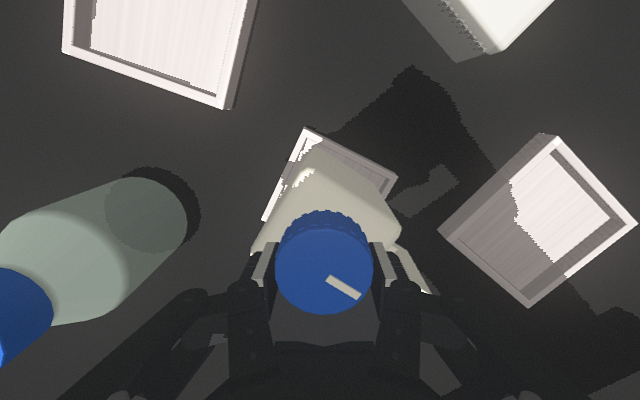

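Torque about z jumped from about 0 to 0.65, then 0.80 N m at q6 ≈ 2.1–2.25. That is far above the 0.03 N m thread friction, so the cap is on its stop, and that agrees with the 2.9 rad estimate. I'll back off a quarter turn at constant height, which keeps slight downward pressure, and then measure.

Emit:
drive_tool:
  rows:
    - [[0,0,0,0,0,0.05],[0,0,0,0,0,0.15],[0,0,0,0,0,0.25],[0,0,0,0,0,0.35],[0,0,0,0,0,0.45],[0,0,0,0,0,0.55],[0,0,0,0,0,0.65],[0,0,0,0,0,0.75],[0,0,0,0,0,0.85],[0,0,0,0,0,0.95]]

```text
time_s: 21.92
eef_pos: [596.0, -239.9, 290.5]
ee_rot: [0.002, 0.992, 0.123, -0.002]
force: [-0.8, -0.4, 1.5]
grip_width: 0.571
```

Emit:
drive_tool:
  rows:
    - [[0,0,0,0,0,0.05],[0,0,0,0,0,0.05],[0,0,0,0,0,0.05]]

```text
time_s: 22.3
eef_pos: [596.1, -240.0, 290.6]
ee_rot: [0.002, 0.987, 0.161, -0.002]
force: [-1.8, 1.1, 3.5]
grip_width: 0.577
```

Run:
```python
from h import *
s=ctrl.sense();c=viewer.calibration("wrist")
np.savez("w15.npz",mtx=c["mtx"],extrinsics=c["extrinsics"])
print(s["time_s"],s["eef_pos"],s["force"],s["wrist_torque"],s["grip_width"],s["joints"][5],s["tau"][5])
for n in("wrist","scene","top"):
    im=viewer.capture(n)[:,:,::-1]
    cv2.imwrite(f"pics/{n}15.png",im)
im=cv2.imread("pics/scene15.png");cv2.imwrite("pics/sc15.png",cv2.resize(im[200:300,220:320],None,fx=6,fy=6,interpolation=cv2.INTER_CUBIC))
im=cv2.imread("pics/top15.png");cv2.imwrite("pics/tc15.png",cv2.resize(im[140:260,330:450],None,fx=5,fy=5,interpolation=cv2.INTER_CUBIC))
```

```text
22.3 [ 596.10101259 -239.97499116  290.59378943] [-1.76563485  1.0750909   3.50342719] [0.19341681 0.23869895 0.03480965] 0.576571337030915 0.6855184704320487 0.015504673356190324
```

View pics/wrist15.png

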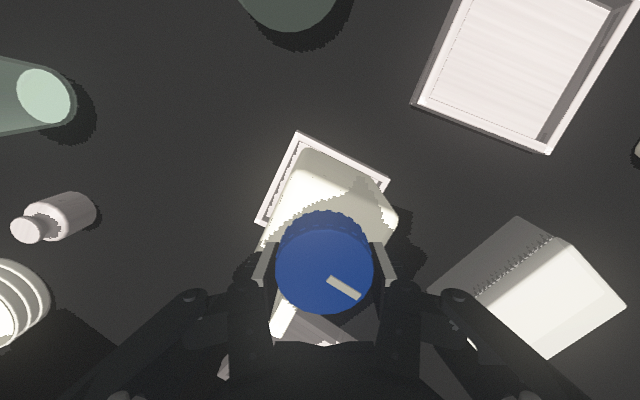

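View pics/sc15.png

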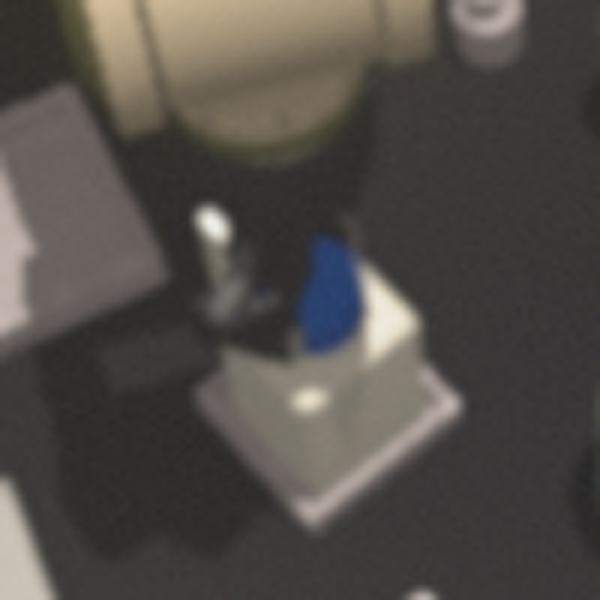

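View pics/tc15.png

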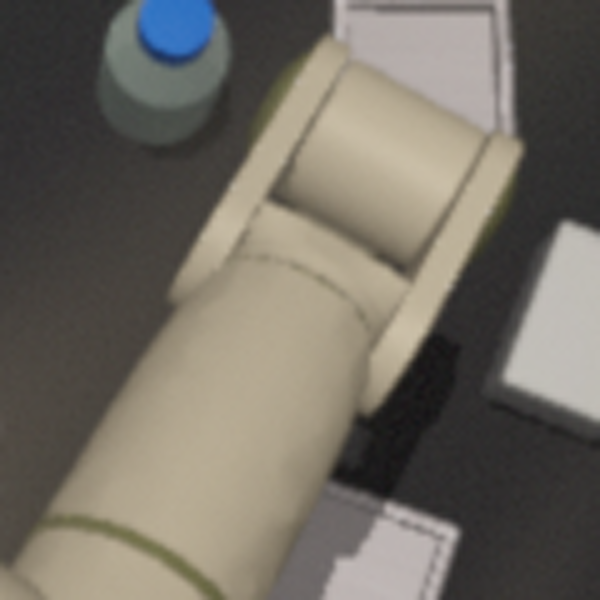

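Run:
```python
from h import *
im=cv2.imread("pics/wrist15.png");cv2.imwrite("pics/w15c.png",cv2.resize(im[110:370,220:420],None,fx=3.5,fy=3.5*0.88*1.0,interpolation=cv2.INTER_CUBIC)[:, :])
c=np.load("w15.npz")
g=im.astype(int)
m=((g.min(2)>95)&(abs(g[:,:,0]-g[:,:,2])<60)).astype(np.uint8);m[:272]=0;m[302:]=0;m[:,:322]=0;m[:,366:]=0
k=max(cv2.findContours(m,cv2.RETR_EXTERNAL,cv2.CHAIN_APPROX_NONE)[0],key=cv2.contourArea)
bp=cv2.boxPoints(cv2.minAreaRect(k));print(bp)
W=np.array([onz(c,*p,140)[:2] for p in bp]);print(W.round(1))
d=[W[1]-W[0],W[2]-W[1]];d=max(d,key=np.linalg.norm);print(np.linalg.norm(d),np.degrees(np.arctan2(d[1],d[0])))
cs=viewer.calibration("scene")
print(onz(cs,220+212/6,200+218/6,103),"before",onz(cs,220+215/6,200+206/6,103))
```

```text
[[325.24463 281.22748]
 [329.70813 273.97424]
 [361.51068 293.54504]
 [357.04718 300.79828]]
[[ 594.6 -243.1]
 [ 599.3 -243.8]
 [ 593.5 -262.9]
 [ 588.7 -262.3]]
19.880250190211868 -106.88148159291502
[ 524.70500448 -232.33448374  103.        ] before [ 521.06086204 -226.68093238  103.        ]
```

View pics/w15c.png

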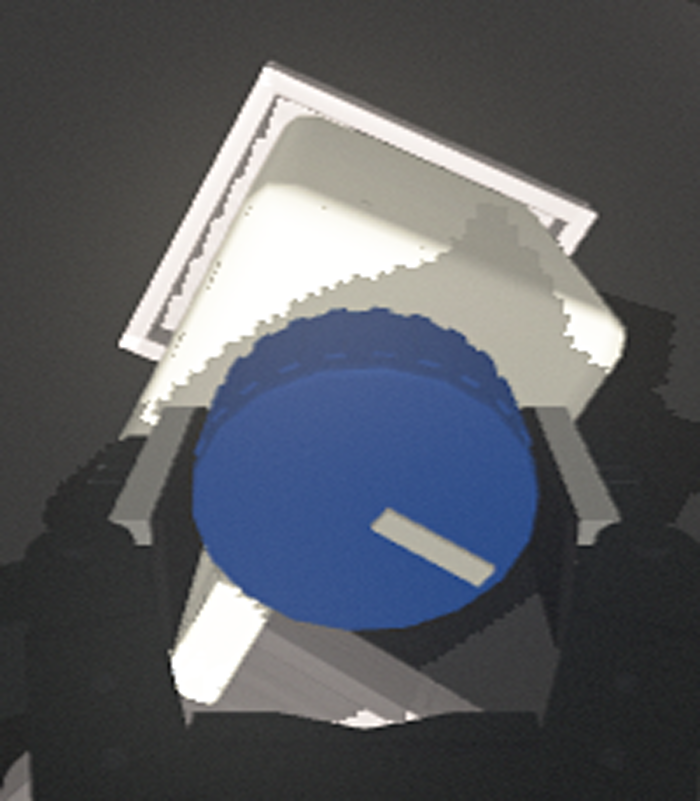

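Run:
```python
from h import *
c=np.load("w15.npz");f=lambda p,z:onz(c,220+p[0]/3.5,110+p[1]/3.08,z)[:2]
# handle top face sides and end
L=[f((176,650),103),f((215,583),103)];R=[f((212,700),103),f((268,608),103)]
for a,b in (L,R):
    d=a-b;print("edge",a.round(1),b.round(1),np.degrees(np.arctan2(d[1],d[0])))
e=(f((176,658),103)+f((212,702),103))/2
print("end",e,"width",np.linalg.norm(f((215,583),103)-f((268,608),103)))
h=e-np.array([596.1,-240.0]);print(np.linalg.norm(h),np.degrees(np.arctan2(h[1],h[0])))
# far top edge of canister & tray rim edges
for n,a,b,z in (("can far",(300,190),(590,300),109),("can left",(225,225),(140,410),109),("tray far",(268,62),(597,213),17),("tray left",(268,62),(120,345),17)):
    d=f(b,z)-f(a,z);print(n,f(a,z).round(1),np.degrees(np.arctan2(d[1],d[0])))
```

```text
edge [ 528. -226.] [ 547.7 -228.4] 173.10989998929017
edge [ 516.6 -236.5] [ 544.6 -239.9] 173.21721111715178
end [ 520.94880166 -231.63529215] width 11.907355608884073
75.61528250938164 173.64883214525597
can far [ 637.4 -217.6] -95.44794353177909
can left [ 627.5 -208.3] 175.04112282264026
tray far [ 647.2 -201. ] -98.78541652922178
tray left [ 647.2 -201. ] 171.86861322482378
```

All three measures agree: pointer −106.9°, handle about 173.5°, and canister yaw turned about 2° inside the tray's play. The thread is at about 1.39 rad. I'll add about 0.17 rad to centre it on a quarter turn.

Emit:
drive_tool:
  rows:
    - [[0,0,0,0,0,0.05],[0,0,0,0,0,0.11],[0,0,0,0,0,0.11],[0,0,0,0,0,0.11],[0,0,0,0,0,0.11],[0,0,0,0,0,0.11],[0,0,0,0,0,0.11],[0,0,0,0,0,0.11]]

```text
time_s: 23.45
eef_pos: [596.1, -240.0, 290.6]
ee_rot: [0.002, 0.969, 0.246, -0.002]
force: [-2.1, 0.9, 4.4]
grip_width: 0.577
```

Run:
```python
from h import *
s=ctrl.sense();c=viewer.calibration("wrist");im=viewer.capture("wrist")[:,:,::-1].copy();cv2.imwrite("pics/w16.png",im)
np.savez("w16.npz",mtx=c["mtx"],extrinsics=c["extrinsics"])
print(s["time_s"],s["eef_pos"],s["force"],s["wrist_torque"],s["grip_width"],s["joints"][5],np.abs(s["dq"]).max())
cv2.imwrite("pics/w16c.png",cv2.resize(im[110:370,220:420],None,fx=3,fy=3,interpolation=cv2.INTER_CUBIC)[:600])
cv2.imwrite("pics/w16d.png",cv2.resize(im[250:370,220:420],None,fx=4,fy=4,interpolation=cv2.INTER_CUBIC))
g=im.astype(int)
m=((g.min(2)>95)&(abs(g[:,:,0]-g[:,:,2])<60)).astype(np.uint8);m[:272]=0;m[302:]=0;m[:,:322]=0;m[:,366:]=0
k=max(cv2.findContours(m,cv2.RETR_EXTERNAL,cv2.CHAIN_APPROX_NONE)[0],key=cv2.contourArea)
bp=cv2.boxPoints(cv2.minAreaRect(k))
W=np.array([onz(c,*p,140)[:2] for p in bp])
d=[W[1]-W[0],W[2]-W[1]];d=max(d,key=np.linalg.norm);print("pointer",W.mean(0),np.linalg.norm(d),np.degrees(np.arctan2(d[1],d[0])))
```

```text
23.45 [ 596.05999716 -240.02735673  290.6117491 ] [-2.06928662  0.93862275  4.39475233] [ 0.18675708  0.34497527 -0.01814776] 0.5768393526219842 0.5119509607467347 0.0017658232740528337
pointer [ 596.03780912 -253.56833542] 20.067022968164938 -96.2822061560799
```

View pics/w16c.png

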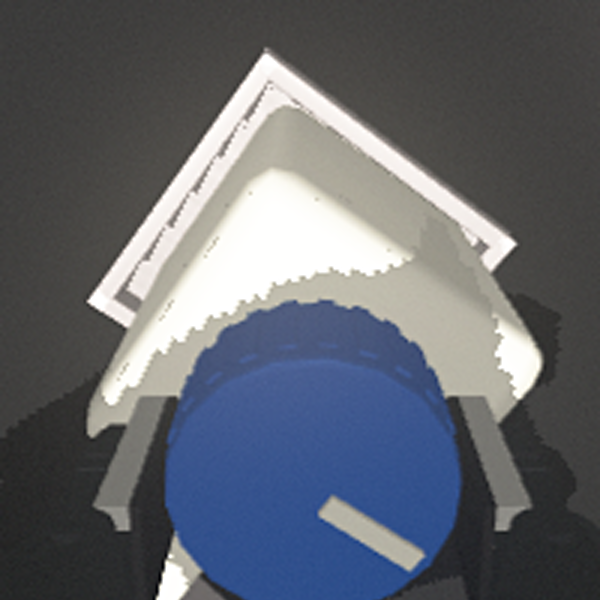

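View pics/w16d.png

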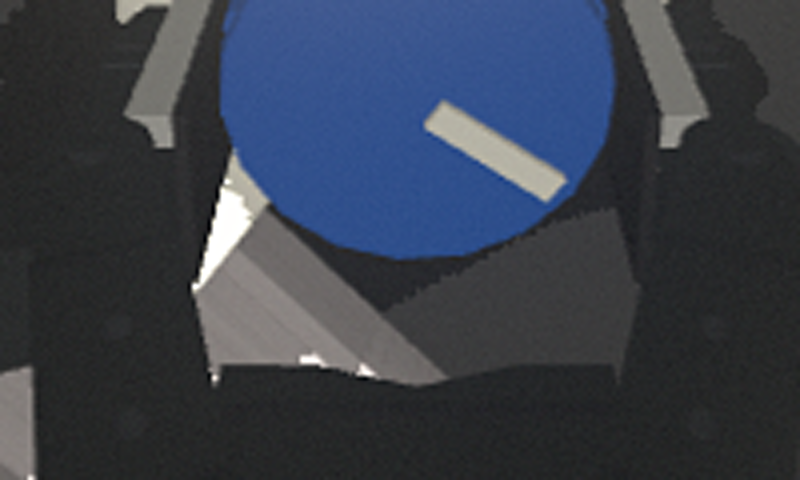

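Run:
```python
from h import *
c=np.load("w16.npz");g=lambda p,z:onz(c,220+p[0]/4,250+p[1]/4,z)[:2];f=lambda p,z:onz(c,220+p[0]/3,110+p[1]/3,z)[:2]
d=g((198,290),103)-g((268,205),103);print("handle edge",np.degrees(np.arctan2(d[1],d[0])))
for n,a,b,z in (("can far",(290,178),(505,300),109),("can left",(235,195),(115,375),109),("tray far",(266,50),(517,243),17),("tray left",(266,50),(88,300),17)):
    d=f(b,z)-f(a,z);print(n,np.degrees(np.arctan2(d[1],d[0])))
```

```text
handle edge 172.42991568786394
can far -91.69330030993204
can left 174.32256340056654
tray far -98.62460430624752
tray left 171.62172844511514
```

Thread ≈ −96.3° − (−187°) ≈ 90°, or 1.57 ± 0.05 rad. Nothing is moving, the grip is held, and there is a slight downward press. I'll hand the job in.

Run:
```python
from rig import ctrl
print(ctrl.finish_job())
```

```text
the job is handed in; nothing more can be done
None
```

I moved the canister by its handle from the lab jack to the smallest tray and set it down gently. I then screwed the cap clockwise to its stop, backed it off a quarter turn, and handed the job in at about 23.5 s with the cap still gripped. The rig gives no verdict, so these are my own last checks:

- **Seating:** The cap axis is at about (596, −240) mm and the tray centre at (593.3, −239.4), so it is roughly 3 mm off, inside the 5 mm play. The canister looked upright, but I did not measure its underside height directly. It shifted about 3–4 mm when I let go of the handle, and turned about 2–3° in the tray while I worked the cap.
- **Bottoming out:** The torque rose from about 0 to 0.8 N m after roughly 2.9 rad of turning, which matches the 2.91 rad I measured from the pointer beforehand.
- **Back-off:** The pointer against the handle gives about 1.57 ± 0.05 rad. One canister edge gave a canister angle up to about 5° different from the other measures. Even taking that one, the thread stays inside 1.25–1.89 rad.
- **Grip:** 30 N was commanded, the fingers stopped on the cap at about 49 mm, and the arm was still. The tool presses down with about 4 N, which helps keep the canister on the tray floor.
- **Bystanders:** The arm kept clear of them, but I did not measure their positions at the end.

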